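Push the loose base out of a small cake tin

TASK

The loose base sits deep in the small cake tin, too close a fit to grip. Carry the tin upright, with its base in it, to the slim wooden push-out post (the stout one is too thick for the hole in its underside) and lower it over the post, so that the post pokes the base up out of the tin from below. Leave the tin standing flat on the foot of the slim post, with the base lying level on top of the post, and let go.

Things in the scene. Friction and masses are not known exactly. Their poses are not given: they have to be found in the camera images.
- tin: Small round cake tin of plain metal, standing upright on the worktop: a straight tube 60 mm across outside, 30 mm high, wall 3 mm, bore 54 mm, open at the top. At its foot a flat lip 3 mm thick reaches inward and leaves a round hole 42 mm across in the underside. It weighs about 0.14 kg and may be gripped across its outside in any direction. Origin: centre of its underside; z is its axis, up. A larger tin of the same make, 96 mm across, is a bystander.
- base: The loose base of the small tin: a flat metal disc 52 mm across, 6 mm thick, about 0.05 kg, lying on the lip inside the tin (1 mm clear all round, its underside 3 mm above the tin's underside); it slides up freely. Origin: centre of its underside; z up.
- slim_post: The slim push-out post, pale wood, fixed to the worktop: an upright round post 26 mm across with a flat top 55 mm above the worktop, on a round foot 80 mm across and 8 mm thick. It passes through the tin's 42 mm hole. Origin: centre of the foot's underside, on the worktop; z is the post's axis, up.
- stout_post: The stout push-out post, of the same pale wood, foot and height (top 55 mm above the worktop) but 52 mm across, so it does not pass through the small tin's hole; fixed. The two posts may stand in either place. Origin: centre of the foot's underside; z up.
Not all that is in view belongs to the job. What is shaped like the tin but blue, orange or red is not meant.

How it is judged (in metres and radians):
On the way:
1. the tin is held above the slim post with its base still down inside it (horizontal distance between tin and slim_post below 0.02 m and height (world z) of tin above 0.045 m and z of base in the frame of tin below 0.015 m and horizontal distance between base and tin below 0.01 m), for 0.1 s.
At the end, for the whole second after the job is handed in: The tin stands on the slim post's foot (underside below 13 mm, within 15 mm of the post's axis, upright within 10 degrees); the base lies on top of the slim post (underside 50 to 65 mm above the worktop, within 15 mm of the axis, level within 10 degrees); both at rest (horizontal distance between each of tin, base and slim_post below 0.015 m and height (world z) of tin below 0.013 m and angle between each of tin, base's own z axis and vertical below 0.17 rad and height (world z) of base between 0.05 and 0.065 m and linear speed of each of tin, base below 0.02 m/s); the robot touches nothing.
It also fails if it takes over 37 s, if anything falls off the work surface, if the arm or the gripper's body presses on something with over 40 N, if the wrist force passes 120 N, or if a joint passes its speed limit or range.

ROBOT

A 6-joint arm with a two-finger parallel gripper is mounted at the origin on a cart in front of the work surface, level with it; the furniture and walls round the work are solid. World frame = base frame: x ahead of the robot, y to its left, z up, the work surface at z = 0. Lengths are in m, angles in degrees, forces in N, time in s.
With the tool pointing down it reaches from about 0.4 to 0.825 m from the base axis. Payload 7 kg.
Tool frame: the origin (TCP) lies midway between the tips of the shut fingers; the grasp point (between the pads) lies hold_point_z behind it (hold_point_z is the distance from the TCP to the grasp point, in m); z points along the fingers, y is the line along which they close (so a half turn about z gives the same grasp; the last joint's range is limited). The gripper opens to 88 mm and grips with 3 to 60 N. Pads are 19 mm wide; open, the fingers measure 130 mm over their backs; the gripper's body (78 mm by 193 mm) begins 47 mm behind the grasp point.
Start: joints at [88.356, 20.546, 0.682, 0, -70.136, -16.507], TCP at [0.21, 0.641, 0.227] pointing down, gripper open.
Joint ranges: [-176.03, 176.03], [-82.01, 121.73], [-58.28, 71.71], [-173.87, 95.51], [-174.79, -0.11], [-173.66, 173.66]. Speed limits (degrees/s): [136.94, 136.94, 172.46, 180, 180, 180].

INTERFACE

Orientations are given as [roll, pitch, yaw] about the fixed x, y, z axes, in that order (R = Rz(yaw) Ry(pitch) Rx(roll)).
In Python, from plant import * gives the robot as it stands.
- The arm moves only by the tool step_arm, never from a script. Its argument "steps" is a list that holds one entry, the list of rows, each a list of 6 numbers: the shift along the tool's x, y, z scaled (see below), then the turn, a rotation vector about the tool's x, y, z scaled (see below). In form: [[[tx, ty, tz, wx, wy, wz], ...]]. A call has 1 to 20 rows; each row is the pose to reach, as a shift and turn from the pose commanded when the call began, along the tool's axes at that moment; what a row does not reach only later rows make up. The controller multiplies each number of a shift by 100 mm and each number of a turn by 0.5 rad. A row lasts 1/10 s, in which the tool goes at most 50 mm and 8.59 degrees, less where a joint would pass 70% of its speed; a pose out of reach is approached as far as the arm can. A call with a number of a shift or a turn outside -1 to 1 is refused whole. A call with a gripper value outside its range is refused whole. "jaw" is the closure in counts, from 0 (fully open) to 255 (shut), set as the call begins (left out, the last holds). The fingers move at their own pace and stop on an object; the grip force is fixed at half the most. Time passes only in rows, so rows that repeat a pose let the fingers close. It gives the time, the measured TCP pose, the force, the opening and the grip force at its end, in the units of the state.
- get_obs(): the state, without advancing time (a new reading comes with each control period).
- snapshot(name): name is "scene" or "top"; returns (picture, depth): 400x640x3 uint8, red, green, blue; 400x640 float32, m along the optical axis (not along the pixel's ray), 0 where there is no reading.
- calibration(name): a dict with "mtx" (3x3 intrinsics, pixels), "rvec" (rotation vector, rad) and "tvec" (3), from world to camera coordinates, as OpenCV has them. Camera axes: x right, y down, z forward; pixel columns grow to the right and rows downward; lengths in m; the calibration is good to about 2 mm. A picture is of the moment at which its call begins. calibration takes no time and is no camera call.
- close_job(): hands the job in; it is judged then, once.
The state is a dict: "clock": time; "joint_pos": joint angles; "qvel": joint speeds; "tau": joint torques, N m; "tool_pos": TCP position; "orientation": TCP orientation; "force": force on the tool from outside, world axes, zero at the start; "moment": the same for the moment, N m; "opening": finger opening in m; "gripper_force": force on a finger pad.
Only numpy, scipy, OpenCV 4.12 (cv2) and the standard library are available. Lean on these libraries where they do the work, as an engineer would, in place of code of your own. Each camera call takes 0.05 s, during which the arm holds its last target. There are 200 camera calls.

## Working session

There is one attempt and no reset: what is moved stays moved. The work goes in short steps, Python scripts to look and compute and a tool call to move; the robot and the scene stay as the last step left them, time stands still between calls to the robot, and variables do not carry over. Pictures are saved under pics/ and viewed, at most 10 in all, crops included, and the job is handed in when it is done.

Besides the shell and the picture viewer there is one more tool, called after "Call:" in YAML: its name, and indented under it one key for each argument. step_arm: Moves the arm, as the interface text tells. Its arguments: {"type":"object","properties":{"steps":{"type":"array","items":{"type":"array","items":{"type":"array","items":{"type":"number","minimum":-1,"maximum":1}}}},"jaw":{"type":"number"}},"required":["steps"]}

```bash
mkdir -p pics
python3 - <<'E'
from plant import *
import cv2, numpy as np
for n in("scene","top"):
    p,d=snapshot(n); cv2.imwrite(f"pics/{n}0.png",p[:,:,::-1]); np.save(f"pics/{n}d.npy",d)
    c=calibration(n); print(n,np.array(c["mtx"]).tolist(),c["rvec"],c["tvec"])
print(get_obs())
E
```

```text
scene [[397.0234048046666, 0.0, 312.7032078031243], [0.0, 397.0234048046666, 196.5013445438845], [0.0, 0.0, 1.0]] [ 0.84956337 -2.44542857  1.2405233 ] [0.33236443 0.2627479  0.57333436]
top [[513.2376448111334, 0.0, 321.21124242773504], [0.0, 513.2376448111334, 199.84155985305532], [0.0, 0.0, 1.0]] [ 2.19089348 -2.02033886  0.21435903] [-0.14537547  0.47641579  0.88582755]
{'clock': 0.1, 'joint_pos': array([ 8.83564278e+01,  2.05872041e+01,  6.37053068e-01, -1.83115110e-02,
       -7.01363339e+01, -1.65086476e+01]), 'qvel': array([ 0.05567887, -0.13038058,  0.19689494,  0.07426185, -0.04744248,
       -0.05470492]), 'tau': array([-1.43885976e-03, -5.84162807e+01,  2.93747270e+01,  7.01555640e+00,
        1.01020015e-02, -5.58214424e-05]), 'tool_pos': array([0.21015688, 0.64096593, 0.22570104]), 'orientation': array([ 1.79912188e+02, -8.07273658e-03, -1.81584485e+01]), 'force': array([-0.24620577, -0.1401766 ,  0.19324838]), 'moment': array([0.01400014, 0.02910509, 0.02556626]), 'gripper_force': 0.0, 'opening': 0.08739432318190438}
```

```bash
ls .
```

```text
pics
```

View pics/scene0.png

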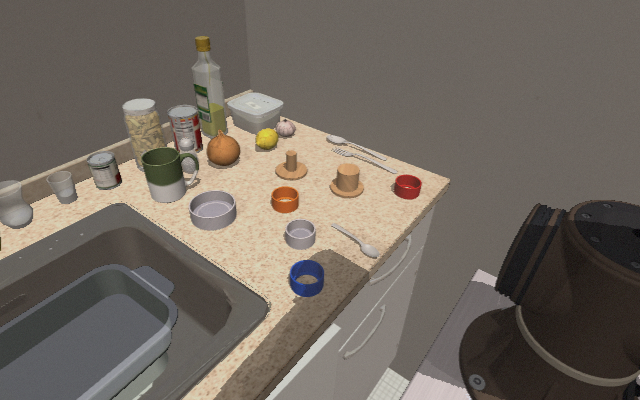

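View pics/top0.png

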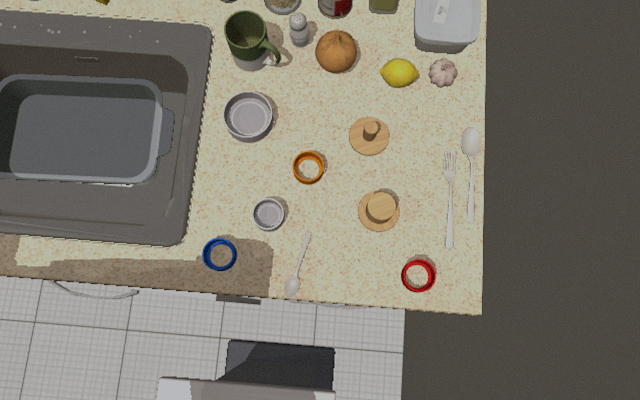

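The scene picture shows the small metal tin at (300,235), the larger one at (213,210), the slim post at (291,165) and the stout post at (347,180). The top picture shows them at (269,214), (248,116), (369,135) and (379,210).
Tin-like candidates in the top picture are plain (269,214), large plain (248,116), blue (220,254), orange (308,168) and red (418,275). The plain small one at (269,214) fits, because it is uncoloured and has a base inside. I'll confirm that in a crop and measure.

```bash
cat > h.py <<'E'
import cv2, numpy as np
from plant import *
def cloud(n,d):
    c=calibration(n);K=np.array(c["mtx"]);R=cv2.Rodrigues(np.array(c["rvec"]))[0];t=np.array(c["tvec"]).ravel()
    v,u=np.mgrid[:400,:640]
    P=np.dstack([(u-K[0,2])/K[0,0]*d,(v-K[1,2])/K[1,1]*d,d])
    W=(P-t)@R; W[d==0]=np.nan
    return W
def sel(W,u,v,r,z0,z1):
    Q=W[v-r:v+r+1,u-r:u+r+1].reshape(-1,3)
    return Q[(Q[:,2]>z0)&(Q[:,2]<z1)]
def enc(Q):
    (x,y),r=cv2.minEnclosingCircle(Q[:,:2].astype(np.float32)); return np.round([x,y,2*r],4),len(Q),np.round(np.median(Q,0),4)
E
python3 - <<'E'
from h import *
W={n:cloud(n,np.load(f"pics/{n}d.npy")) for n in("scene","top")}
for n,L in {"top":dict(tin=(269,214,20),slim=(369,135,24),stout=(379,210,24),orange=(308,168,20),big=(248,116,30)),"scene":dict(tin=(300,235,20),slim=(291,165,20),stout=(347,180,22))}.items():
    for k,(u,v,r) in L.items():
        for z in ((.024,.036),(.049,.061),(.005,.012)):
            if ("post" in k or k in("slim","stout"))==(z[0]==.024): continue
            Q=sel(W[n],u,v,r,*z)
            if len(Q)>5: print(n,k,z,*enc(Q))
p=cv2.imread("pics/top0.png")[95:265,200:440]; cv2.imwrite("pics/crop1.png",cv2.resize(p,None,fx=3.3,fy=3.3,interpolation=cv2.INTER_CUBIC))
E
```

```text
top tin (0.024, 0.036) [ 0.4583 -0.0093  0.0606] 189 [ 0.4579 -0.0087  0.0297]
top slim (0.049, 0.061) [ 0.6328 -0.1879  0.0272] 149 [ 0.632  -0.188   0.0551]
top slim (0.005, 0.012) [ 0.6323 -0.1887  0.0808] 931 [ 0.627  -0.1859  0.0083]
top stout (0.049, 0.061) [ 0.4841 -0.216   0.0519] 634 [ 0.4837 -0.2157  0.0553]
top stout (0.005, 0.012) [ 0.4913 -0.2164  0.0952] 589 [ 0.471  -0.2071  0.0082]
top orange (0.024, 0.036) [ 0.5555 -0.0752  0.0607] 194 [ 0.5549 -0.0758  0.0297]
top big (0.024, 0.036) [0.6484 0.0497 0.0974] 376 [0.6524 0.0515 0.0325]
scene tin (0.024, 0.036) [ 0.457  -0.0075  0.0623] 204 [ 0.4562 -0.003   0.0283]
scene slim (0.049, 0.061) [ 0.6324 -0.1874  0.0292] 63 [ 0.6308 -0.1829  0.0543]
scene slim (0.005, 0.012) [ 0.6696 -0.198   0.1588] 362 [ 0.6241 -0.1766  0.0075]
scene stout (0.049, 0.061) [ 0.4854 -0.2138  0.0562] 250 [ 0.4825 -0.2109  0.0545]
scene stout (0.005, 0.012) [ 0.4918 -0.2624  0.1798] 266 [ 0.469  -0.1956  0.0077]
```

View pics/crop1.png

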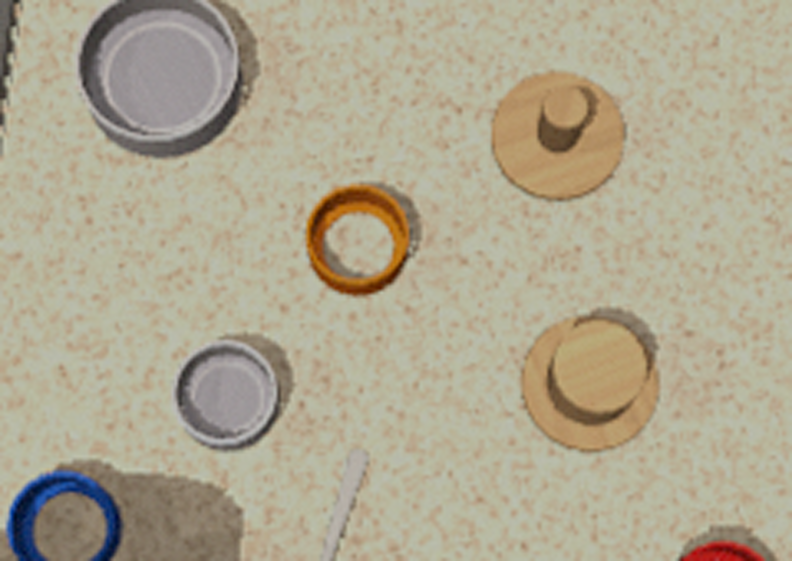

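The crop confirms it: the plain small tin with its base is at (269,214), at about (0.458, -0.009). The slim post at (369,135) is at about (0.6325, -0.188), and the stout one at (379,210) is clearly thicker. Now moving.

Call:
step_arm:
  steps:
    - [[0.5,0.4,0,0,0,0],[1,0.8,0,0,0,0],[1,1,0,0,0,0],[1,1,0,0,0,0]]
  jaw: 0

```text
clock: 0.5
tool_pos: [0.2751, 0.5105, 0.2268]
orientation: [179.9, 0.0, -18.3]
force: [0.1, 1.0, 0.6]
opening: 0.0874
gripper_force: 0.0
```

Call:
step_arm:
  steps:
    - [[0.35,0.35,0,0,0,0],[0.7,0.7,0,0,0,0],[1,1,0,0,0,0],[1,1,0,0,0,0]]

```text
clock: 0.9
tool_pos: [0.339, 0.3852, 0.2267]
orientation: [180.0, 0.0, -18.3]
force: [-0.4, 1.8, 0.4]
opening: 0.0877
gripper_force: 0.0
```

```bash
python3 -c "
from plant import *
import plant;print([ (k,getattr(plant,k)) for k in dir(plant) if not k.startswith('__')])
print(get_obs())"
```

```text
[('PlanningError', <class 'plant.PlanningError'>), ('calibration', <function make.<locals>.<lambda> at 0x7f4750764680>), ('close_job', <function connect.<locals>.done at 0x7f47506d77e0>), ('get_obs', <function make.<locals>.<lambda> at 0x7f47507645e0>), ('hold_point_z', 0.0188), ('snapshot', <function make.<locals>.drawn_camera at 0x7f47507640e0>)]
{'clock': 0.9, 'joint_pos': array([ 7.05882436e+01,  5.22002656e+00, -1.93964082e+01, -1.52642918e-02,
       -6.54205936e+01,  1.09586348e+00]), 'qvel': array([ 2.50162971,  2.10341233,  2.72086634,  0.21207926,  0.86516311,
       -3.06459818]), 'tau': array([ -1.12443924, -37.12361097,  27.36638367,   6.74046457,
        -0.10263121,   0.71430394]), 'tool_pos': array([0.33898981, 0.38516491, 0.22670892]), 'orientation': array([ 1.79963243e+02,  1.45826755e-02, -1.83222513e+01]), 'force': array([-0.4054748 ,  1.80806339,  0.39992473]), 'moment': array([ 0.1486366 , -0.03888328, -0.00692293]), 'gripper_force': 0.0, 'opening': 0.08766040612393376}
```

Call:
step_arm:
  steps:
    - [[0.3,0.35,0,0,0,0],[0.6,0.7,0,0,0,0],[0.9,1,0,0,0,0]]

```text
clock: 1.2
tool_pos: [0.3924, 0.2647, 0.2265]
orientation: [180.0, 0.0, -18.1]
force: [1.1, 0.3, -0.2]
opening: 0.0878
gripper_force: 0.0
```

Call:
step_arm:
  steps:
    - [[0.3,0.35,0,0,0,0],[0.6,0.7,0,0,0,0],[0.9,1,0,0,0,0]]

```text
clock: 1.5
tool_pos: [0.447, 0.1414, 0.2267]
orientation: [-180.0, -0.0, -18.1]
force: [1.6, 0.7, -0.5]
opening: 0.088
gripper_force: 0.0
```

Call:
step_arm:
  steps:
    - [[0.2,0.35,0.1,0,0,-0.2],[0.4,0.7,0.3,0,0,-0.4],[0.57,1,0.4,0,0,-0.64],[0.57,1,0.4,0,0,-0.64],[0.57,1,0.4,0,0,-0.64]]

```text
clock: 2.0
tool_pos: [0.4699, 0.0297, 0.1862]
orientation: [180.0, 0.0, -0.0]
force: [0.2, 0.1, 0.8]
opening: 0.0876
gripper_force: 0.0
```

Call:
step_arm:
  steps:
    - [[-0.06,0.2,0.4,0,0,0],[-0.12,0.39,0.7,0,0,0],[-0.12,0.39,0.96,0,0,0],[-0.12,0.39,0.96,0,0,0],[-0.12,0.39,0.96,0,0,0],[-0.12,0.39,0.96,0,0,0]]

```text
clock: 2.6
tool_pos: [0.4594, -0.0077, 0.0922]
orientation: [-180.0, -0.2, 0.3]
force: [-0.5, 0.4, -0.5]
opening: 0.0878
gripper_force: 0.0
```

Run:
```python
from h import *
print(get_obs()["tool_pos"])
a=[snapshot(n)[0][:,:,::-1] for n in("scene","top")]
c=[cv2.resize(a[0][150:300,220:400],(720,600)[:2]) ,]
cv2.imwrite("pics/c2.png",np.hstack([cv2.resize(a[0][160:310,220:400],(400,333)),cv2.resize(a[1][140:290,180:360],(400,333))]))
```

```text
[ 0.45940537 -0.00766231  0.09216519]
```

View pics/c2.png

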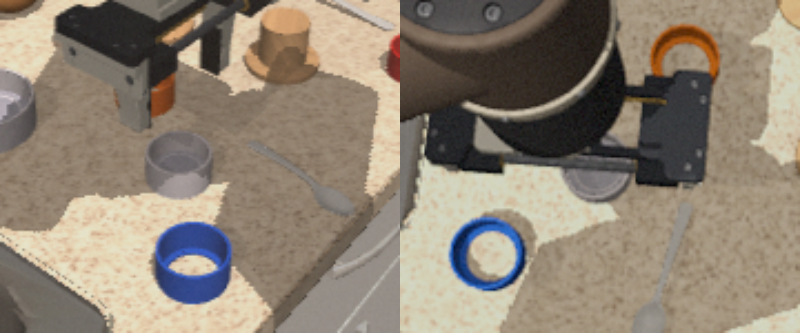

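The left half shows the fingers above the small tin at (178,165), one on each side, and the right half shows the orange ring just clear of the body's corner and below it. Descending and gripping.

Call:
step_arm:
  steps:
    - [[-0.01,0.01,0.3,0,0,0],[-0.01,0.01,0.55,0,0,0],[-0.01,0.01,0.75,0,0,0],[-0.01,0.01,0.87,0,0,0],[-0.01,0.01,0.87,0,0,0],[-0.01,0.01,0.87,0,0,0],[-0.01,0.01,0.87,0,0,0]]

```text
clock: 3.4
tool_pos: [0.4578, -0.0095, 0.0046]
orientation: [-180.0, -0.1, 0.2]
force: [-0.0, 0.9, 0.4]
opening: 0.0877
gripper_force: 0.0
```

Call:
step_arm:
  steps:
    - [[0,0,0,0,0,0],[0,0,0,0,0,0],[0,0,0,0,0,0],[0,0,0,0,0,0],[0,0,0,0,0,0],[0,0,0,0,0,0],[0,0,0,0,0,0],[0,0,0,0,0,0]]
  jaw: 150

```text
clock: 4.2
tool_pos: [0.4571, -0.0098, 0.0037]
orientation: [-180.0, -0.0, 0.2]
force: [-1.0, 0.9, 5.1]
opening: 0.0586
gripper_force: 30.0
```

Call:
step_arm:
  steps:
    - [[0,0,-0.1,0,0,0],[0,0,-0.3,0,0,0],[0,0,-0.5,0,0,0],[0,0,-0.75,0,0,0],[0,0,-0.95,0,0,0],[0,0,-0.95,0,0,0],[0,0,-0.95,0,0,0]]

```text
clock: 4.9
tool_pos: [0.4567, -0.0099, 0.0988]
orientation: [-180.0, -0.0, 0.2]
force: [0.0, 0.5, -2.0]
opening: 0.0587
gripper_force: 30.0
```

Run:
```python
from h import *
print(get_obs()["tool_pos"])
a,d=snapshot("scene"); np.save("pics/s3d.npy",d)
cv2.imwrite("pics/c3.png",cv2.resize(a[130:290,220:400,::-1],(675,600)))
```

```text
[ 0.456672   -0.0099048   0.09880875]
```

View pics/c3.png

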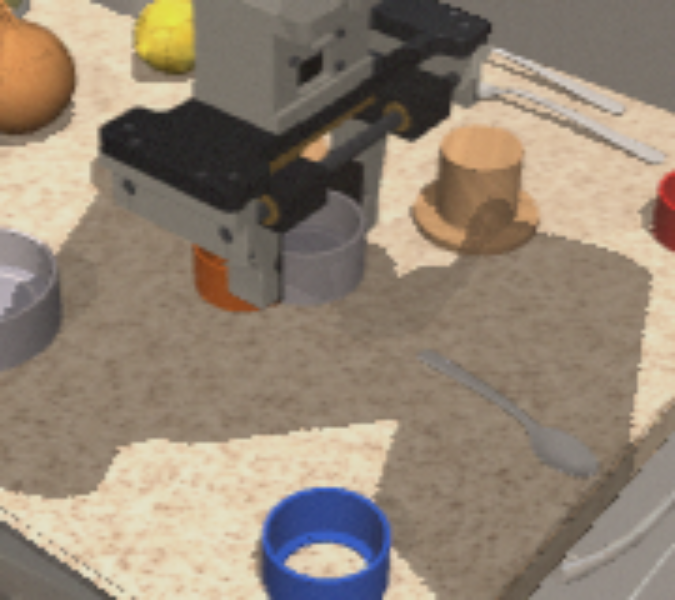

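The tin is held upright between the fingers at crop (320,250). Carrying it to the slim post.

Call:
step_arm:
  steps:
    - [[0.1,0.1,0,0,0,0],[0.3,0.3,0,0,0,0],[0.55,0.55,0,0,0,0],[0.88,0.89,0,0,0,0]]

```text
clock: 5.35
tool_pos: [0.5447, -0.099, 0.0974]
orientation: [-180.0, 0.1, 0.3]
force: [1.5, 1.8, -1.6]
opening: 0.0586
gripper_force: 30.0
```

Call:
step_arm:
  steps:
    - [[0.3,0.3,0,0,0,0],[0.55,0.55,0,0,0,0],[0.75,0.75,0,0,0,0],[0.88,0.89,0,0,0,0],[0.88,0.89,0,0,0,0],[0.88,0.89,0,0,0,0],[0.88,0.89,0,0,0,0]]

```text
clock: 6.05
tool_pos: [0.6324, -0.1868, 0.0975]
orientation: [-180.0, 0.1, 0.2]
force: [-0.3, -0.0, -2.0]
opening: 0.0581
gripper_force: 30.0
```

Run:
```python
from h import *
o=get_obs();T=o["tool_pos"];print(T,o["orientation"])
a,d=snapshot("scene"); W=cloud("scene",d)
# tin outer wall points: fit circle r=.03 
from scipy.optimize import least_squares
m=(np.abs(W[...,2]-(T[2]+.005))<.016)&(np.hypot(W[...,0]-T[0],W[...,1]-T[1])<.04)&(np.abs(W[...,1]-T[1])<.026)
Q=W[m];print(len(Q))
f=lambda p:np.hypot(Q[:,0]-p[0],Q[:,1]-p[1])-.03
s=least_squares(f,T[:2]+[0.0,0],loss="soft_l1",f_scale=.001);print(s.x,np.median(np.abs(s.fun)),np.nanmin(Q[:,2]),np.nanmax(Q[:,2]))
v,u=np.where(m);print(u.min(),u.max(),v.min(),v.max())
cv2.imwrite("pics/c4.png",cv2.resize(a[80:220,220:400,::-1],(720,560)))
```

```text
[ 0.63240292 -0.18684683  0.09752451] [-1.79984079e+02  1.19331903e-01  1.92749333e-01]
250
[ 0.63435104 -0.18205631] 0.0013584204544233886 0.09280212256703603 0.11827435254137782
285 302 124 144
```

View pics/c4.png

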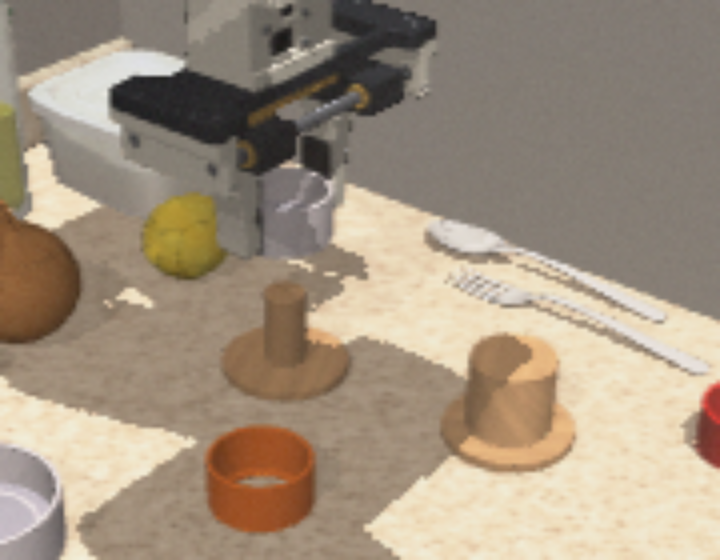

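The tin is held above the slim post (post at crop (286,325), tin at (297,215)), and the arm calibration agrees to within about 2 mm. Lowering.

Call:
step_arm:
  steps:
    - [[-0.01,0.01,0.1,0,0,0],[-0.01,0.01,0.2,0,0,0],[-0.01,0.01,0.3,0,0,0],[-0.01,0.01,0.35,0,0,0],[-0.01,0.01,0.4,0,0,0],[-0.01,0.01,0.44,0,0,0],[-0.01,0.01,0.48,0,0,0],[-0.01,0.01,0.52,0,0,0],[-0.01,0.01,0.56,0,0,0],[-0.01,0.01,0.6,0,0,0],[-0.01,0.01,0.6,0,0,0]]

```text
clock: 7.2
tool_pos: [0.6321, -0.1883, 0.0379]
orientation: [-180.0, 0.1, 0.2]
force: [-0.1, -0.5, -1.7]
opening: 0.0585
gripper_force: 30.0
```

Run:
```python
from h import *
o=get_obs();print(o["tool_pos"],o["force"])
a,d=snapshot("scene");b,_=snapshot("top")
cv2.imwrite("pics/c5.png",np.hstack([cv2.resize(a[110:210,240:340,::-1],(400,400)),cv2.resize(b[90:190,310:410,::-1],(400,400))]))
```

```text
[ 0.63208414 -0.18834757  0.03789348] [-0.05721715 -0.49830759 -1.7009536 ]
```

View pics/c5.png

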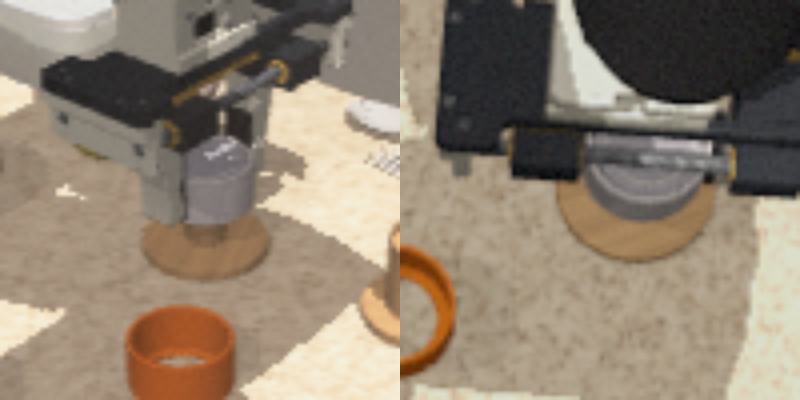

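The base has risen to nearly level with the rim at (220,150), and the tin hangs round the post at (215,195). Continuing down.

Call:
step_arm:
  steps:
    - [[-0.01,0,0.04,0,0,0],[-0.01,0,0.08,0,0,0],[-0.01,0,0.12,0,0,0],[-0.01,0,0.16,0,0,0],[-0.01,0,0.2,0,0,0],[-0.01,0,0.22,0,0,0],[-0.01,0,0.24,0,0,0],[-0.01,0,0.25,0,0,0],[-0.01,0,0.26,0,0,0],[-0.01,0,0.26,0,0,0],[-0.01,0,0.26,0,0,0]]

```text
clock: 8.4
tool_pos: [0.6316, -0.1884, 0.0127]
orientation: [180.0, -0.0, 0.2]
force: [0.0, 0.3, -1.8]
opening: 0.0582
gripper_force: 30.0
```

Call:
step_arm:
  steps:
    - [[0,0,0.01,0,0,0],[0,0,0.02,0,0,0],[0,0,0.02,0,0,0],[0,0,0.02,0,0,0]]

```text
clock: 8.8
tool_pos: [0.6317, -0.1884, 0.0118]
orientation: [180.0, -0.0, 0.2]
force: [-2.9, 1.0, 6.6]
opening: 0.0586
gripper_force: 30.0
```

Contact with the foot (+8 N). Releasing gently, then rising.

Call:
step_arm:
  steps:
    - [[0,0,0,0,0,0],[0,0,0,0,0,0],[0,0,0,0,0,0],[0,0,0,0,0,0],[0,0,0,0,0,0],[0,0,0,0,0,0],[0,0,0,0,0,0]]
  jaw: 0

```text
clock: 9.5
tool_pos: [0.6315, -0.1884, 0.0105]
orientation: [180.0, 0.0, 0.2]
force: [0.5, 0.2, 0.3]
opening: 0.0872
gripper_force: 0.0
```

Call:
step_arm:
  steps:
    - [[0,0,-0.05,0,0,0],[0,0,-0.15,0,0,0],[0,0,-0.3,0,0,0],[0,0,-0.5,0,0,0],[0,0,-0.75,0,0,0],[0,0,-1,0,0,0],[0,0,-1,0,0,0],[0,0,-1,0,0,0]]

```text
clock: 10.3
tool_pos: [0.6321, -0.1883, 0.1126]
orientation: [-180.0, -0.2, 0.2]
force: [-0.1, 0.4, -0.2]
opening: 0.0874
gripper_force: 0.0
```

Call:
step_arm:
  steps:
    - [[-0.3,0.2,-0.3,0,0,0],[-0.6,0.4,-0.6,0,0,0],[-1,0.6,-0.8,0,0,0],[-1,0.6,-0.8,0,0,0],[-1,0.6,-0.8,0,0,0]]

```text
clock: 10.8
tool_pos: [0.5309, -0.2491, 0.1912]
orientation: [-180.0, -0.1, 0.1]
force: [-0.4, 0.1, -0.4]
opening: 0.0875
gripper_force: 0.0
```

Run:
```python
from h import *
o=get_obs();print(o["clock"],o["tool_pos"])
a,d=snapshot("scene");W=cloud("scene",d)
for z in((.034,.042),(.057,.066)):
    Q=sel(W,291,165,24,*z)
    if len(Q)>3: print(z,*enc(Q),np.round(Q[:,2].std(),4))
cv2.imwrite("pics/c6.png",cv2.resize(a[110:210,240:340,::-1],(500,500)))
```

```text
10.8 [ 0.53093618 -0.24911454  0.19120865]
(0.034, 0.042) [ 0.6708 -0.2002  0.1426] 96 [ 0.6235 -0.1746  0.0368] 0.0019
(0.057, 0.066) [ 0.6332 -0.1872  0.0547] 206 [ 0.6303 -0.1839  0.0609] 0.0012
```

View pics/c6.png

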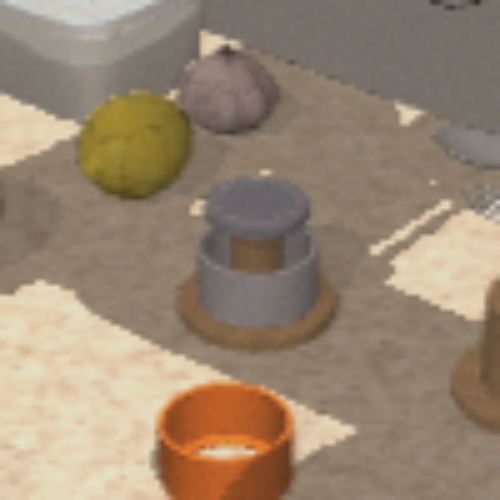

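The base lies level on the slim post at (257,208), centred within 1–2 mm. The tin stands flat on the foot at (257,280), and the gripper is clear.

```bash
python3 -c "
from plant import *
print(close_job())"
```

```text
the job is handed in; nothing more can be done
None
```

The job is handed in at about 11 s of the 37 s allowed: the last picture shows the small tin standing flat on the slim post's foot with its base level on top of the post, the gripper is clear, and no verdict was returned.

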